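Hang the sample carrier on the roastery's transfer rail

TASK

Pick up the steel sample carrier by its black fin, lift its hook over the raised lip of the transfer rail in the middle of the rail, and, keeping hold, press it gently but firmly down behind the lip, past the sprung roller, until it is fully home on the treadle and bears firmly on the channel floor (a push of some 10 to 15 N); then let go and leave it hanging there upright. The rail was just re-clamped and its height is not measured, so feel for it and never load it with more than about 35 N (3.5 kg); leave everything else on the bench where it is.

Things in the scene. Friction and masses are not known exactly. Their poses are not given: they have to be found in the camera images.
- grip (a point): Centre of the sample carrier's grip fin: upright black block 12 mm thick (along carrier x), 40 mm wide (y), 44 mm high, top 20 mm above this point, foot 24 mm below. Axes are the carrier's: z up, x from tray to hook. The loose steel carrier (about 0.25 kg) starts standing on the bench, this point 140 mm up.
- tray (a point): Centre of the carrier's open tray, 64 x 90 x 40 mm (underside 20 mm below), 44 mm behind (-x) the fin and 120 mm below its centre. On the tray's +x side a back plate, 4 mm thick, 60 mm wide, rises to 24 mm below the fin's centre and bends there into a bridge to +x, 6 mm thick (underside 30 mm below the fin's centre), that carries the fin and the hook's tongue.
- hook_tip (a point): Lowest point, mid-width, of the carrier's hook, 8 mm to +x of and 66 mm below the fin's centre, 36 mm below the bridge's underside. The hook is a tongue 4 mm thick, 50 mm wide, that ends in a round bead 10 mm in diameter along y; this point is under the bead's axis. Tongue and bead share a flat inner side 5 mm to -x of this point, 11 mm clear of the back plate.
- stand: Fixed hanging station: steel foot plate, two posts, and clamped between them a level aluminium rail 176 mm long. Origin on the bench under the middle of the rail's front face; x from the front (where the tray hangs) to the back, y along the rail, z up. The floor of the rail's channel is clamped anywhere from 95 to 155 mm above the bench (not measured, rigid once set).
- post_left (a point): Top of the +y post, 200 mm above the bench, 94 mm from the rail's middle; post 12 mm wide. Rail section, by the stand's x: front plate and lip 0 to 6 mm, open channel 6 to 32 mm, back wall 32 to 38 mm. The lip's top is 30 mm above the channel floor, the back wall's 24 mm; the front plate reaches down to 60 mm below the floor.
- post_right (a point): Top of the -y post, as the other. Mid-rail (stand y = 0) a steel roller, 16 mm diameter, 26 mm long, axis along y at x = 21.5 mm, 18.5 mm above the floor, sprung towards the lip (9 N + 1.8 N per mm). The bead, running down the lip's back, meets it with its tip 20 to 28 mm above the floor, pushes it 2.5 mm back (4 to 14 N downward), then runs free to the floor.
- treadle (a joint): Grey treadle, 16 x 40 mm, in the channel floor mid-rail below the roller: 0 = up (6 mm proud of the floor), 0.006 m = pressed flush by a fully seated bead. Lightly sprung (under 1 N): the hanging carrier's weight keeps it down.
- tamper: Steel tamper, 54 mm diameter, 84 mm tall, standing; bystander. Origin at its underside.
- cup_bowl: White cupping bowl, 90 mm wide, 60 mm high; bystander. Origin at its underside.
- pitcher: Steel pitcher, 80 mm wide, 100 mm tall; bystander. Origin at its underside.
- bean_jar: Amber jar, 80 mm wide, 130 mm tall; bystander. Origin at its underside.
- scoop: Steel spoon lying flat; bystander. Origin at its underside.
- dripper: White ceramic cup, 100 mm wide, 75 mm high; bystander. Origin at its underside.
- brush: Brush lying flat; bystander. Origin at its underside.
Not all that is in view belongs to the job. What is shaped like the part that bears grip but pink is not meant. Several things have the shape of the stand; the one meant has the colours described above.

How it is judged (in metres and radians):
On the way, in this order (a step that is already met when the one before it is completed fails the run):
1. the carrier is held in the fingers, lifted well clear of the bench (height (world z) of hook_tip above 0.11 m and contact force between the fingers and carrier above 1 N), for 0.2 s.
2. still held in the fingers, the hook is pressed firmly home behind the lip in the middle of the rail, the treadle down and the rail loaded with over 5 N (value of joint treadle above 0.0046 m and x of hook_tip in the frame of stand between 0.006 and 0.022 m and y of hook_tip in the frame of stand between -0.01 and 0.01 m and contact force between the fingers and carrier above 1 N and contact force between carrier and stand above 5 N), for 0.1 s.
At the end, for the whole second after the job is handed in: The carrier hangs at rest on the rail, upright within 0.15 rad, its hook behind the lip (tip 6 to 22 mm behind the rail's front face) and within 10 mm of the rail's middle, the treadle pressed down by more than 4.6 of its 6 mm; the fingers are off it (value of joint treadle above 0.0046 m and x of hook_tip in the frame of stand between 0.006 and 0.022 m and y of hook_tip in the frame of stand between -0.01 and 0.01 m and angle between grip's own z axis and vertical below 0.15 rad and linear speed of carrier below 0.02 m/s and contact force between carrier and stand above 0.5 N); the robot touches nothing.
It fails at once if the carrier loads the rail stand with more than 35 N (contact force between carrier and stand above 35 N).
It fails at once if the robot itself leans on the rail stand with more than 35 N (contact force between any of the fingers, the arm and stand above 35 N).
It fails at once if another thing on the bench is moved by more than 30 mm (distance of any of tamper, cup_bowl, pitcher, bean_jar, scoop, dripper, brush from where it was at the start of the episode above 0.03 m).
It also fails if it takes over 64 s, if anything falls off the work surface, if the arm or the gripper's body presses on something with over 40 N, if the wrist force passes 120 N, or if a joint passes its speed limit or range.

ROBOT

A 6-joint arm with a two-finger parallel gripper is mounted at the origin on the work surface. World frame = base frame: x ahead of the robot, y to its left, z up, the work surface at z = 0. Lengths are in mm, angles in rad, forces in N, time in s.
With the tool pointing down it reaches from about 300 to 850 mm from the base axis. Payload 4.2 kg.
Tool frame: the origin (TCP) lies midway between the tips of the shut fingers; the grasp point (between the pads) lies 19 mm behind it; z points along the fingers, y is the direction in which the jaws open and shut (so a half turn about z gives the same grasp; the last joint's range is limited). The gripper opens to 91 mm and grips with 3 to 60 N. Pads are 32 mm wide; open, the fingers measure 118 mm over their backs; the gripper's body (76 mm by 178 mm) begins 60 mm behind the grasp point.
Start: joints at [1.299, 0.32, 1.565, -0, 1.257, -0.02], TCP at [143.262, 556.886, 187.676] pointing down, gripper open.
Joint ranges: [-3.11, 3.11], [-0.84, 2.01], [0.21, 2.61], [-1.34, 4.49], [0.05, 2.63], [-2.56, 2.56]. Speed limits (rad/s): [2.57, 2.57, 3.14, 3.14, 3.14, 3.14].

INTERFACE

Orientations are given as a unit quaternion [x, y, z, w].
In Python, from cell import robot gives the robot as it stands.
- The arm moves only by the tool servo_tool, never from a script. Its arguments are lists of equal length, an entry for each row: "travel": the shift along the world's x, y, z in cm, a list of three; "angular": the turn, a rotation vector about the world's x, y, z in rad, a list of three. In form: {"travel": [[dx, dy, dz], ...], "angular": [[rx, ry, rz], ...]}. A call has 1 to 20 rows; each row is the pose to reach, as a shift and turn from the pose measured when the call began; what a row does not reach only later rows make up. A row lasts 1/8 s, in which the tool goes at most 62.5 mm and 10.7 degrees, less where a joint would pass 70% of its speed; a pose out of reach is approached as far as the arm can. A call with a gripper value outside its range is refused whole. "grip" is the gripper's target within -1 to 1 (fully open at 1, half-way at 0, shut at -1), set as the call begins (left out, the last holds). The fingers move at their own pace and stop on an object; the grip force is fixed at half the most. Time passes only in rows, so rows that repeat a pose let the fingers close. It gives the time, the measured TCP pose, the force and the opening at its end, in the units of the state.
- robot.get_state(): the state, without advancing time (a new reading comes with each control period).
- robot.camera(name): name is "scene" or "top" or "wrist"; returns a dict with "img" (420x560x3 uint8, red, green, blue), "intrinsics" (3x3 intrinsics, pixels), "camera_from_world" (4x4, takes a point from world to camera coordinates). Camera axes: x right, y up, looking along -z (the intrinsics and any distortion apply to the point x, -y, -z); pixel columns grow to the right and rows downward; lengths in mm; the calibration is good to about 2 mm. A picture is of the moment at which its call begins. There is no depth.
- robot.job_done(): hands the job in, once; it reports no verdict.
The state is a dict: "time": time; "q": joint angles; "dq": joint speeds; "effort": joint torques, N m; "eef_pos": TCP position; "ee_rot": TCP orientation; "contact_force": force on the tool from outside, world axes, zero at the start; "ft_torque": the same for the moment, N m; "opening": opening from 0.0 (shut) to 1.0 (fully open).
Only numpy, scipy, OpenCV 4.12 (cv2) and the standard library are available. Lean on these libraries where they do the work, as an engineer would, in place of code of your own. Each camera call takes 0.05 s, during which the arm holds its last target. There are 200 camera calls.

## Working session

There is one attempt and no reset: what is moved stays moved. The work goes in short steps, Python scripts to look and compute and a tool call to move; the robot and the scene stay as the last step left them, time stands still between calls to the robot, and variables do not carry over. Pictures are saved under pics/ and viewed, on a budget of 10 in all, crops included, one or two more only if the job needs it, and the job is handed in when it is done.

Besides the shell and the picture viewer there is one more tool, called after "Request:" in YAML: its name, and indented under it one key for each argument. servo_tool: Moves the arm, as the interface text tells. Its arguments: {"type":"object","properties":{"travel":{"type":"array","items":{"type":"array","items":{"type":"number"}}},"angular":{"type":"array","items":{"type":"array","items":{"type":"number"}}},"grip":{"type":"number"}},"required":["travel","angular"]}

```bash
mkdir -p pics
cat > h.py <<'E'
import numpy as np, cv2
from cell import robot
def ray(c,u,v):
    K=np.array(c["intrinsics"]);T=np.array(c["camera_from_world"])
    d=np.linalg.solve(K,[u,v,1.]);d=np.array([d[0],-d[1],-d[2]])
    R=T[:3,:3];return -R.T@T[:3,3],R.T@d/np.linalg.norm(d)
def onz(c,u,v,z):
    o,d=ray(c,u,v);return o+d*(z-o[2])/d[2]
def proj(c,p):
    K=np.array(c["intrinsics"]);T=np.array(c["camera_from_world"])
    q=T[:3,:3]@np.array(p,float)+T[:3,3];q=K@[q[0],-q[1],-q[2]];return q[:2]/q[2]
def tri(rs):
    A=np.zeros((3,3));b=np.zeros(3)
    for o,d in rs:
        M=np.eye(3)-np.outer(d,d);A+=M;b+=M@o
    return np.linalg.solve(A,b)
def snap(n,f):
    c=robot.camera(n);cv2.imwrite(f"pics/{f}.png",c["img"][:,:,::-1]);np.save(f"pics/{f}.npy",c,allow_pickle=True);return c
def load(f): return np.load(f"pics/{f}.npy",allow_pickle=True).item()
E
python3 - <<'E'
from h import *
for n in("scene","top"):
    c=snap(n,n+"0");print(n,ray(c,280,210))
s=robot.get_state();print(s)
E
```

```text
scene (array([ 1242.67304326, -1018.0626374 ,  1053.2212328 ]), array([-0.50754253,  0.65335424, -0.56171951]))
top (array([ 297.94482442,   -2.26600983, 1242.61555651]), array([ 0.18314453, -0.01324329, -0.98299679]))
{'time': 0.1, 'q': array([ 1.29900898e+00,  3.20241403e-01,  1.56551128e+00, -3.10661843e-05,
        1.25740380e+00, -2.00317335e-02]), 'dq': array([-0.00202262, -0.00065825, -0.00315916, -0.00028281,  0.00086244,
        0.0003869 ]), 'effort': array([ 7.51499720e-04, -4.13334167e+01, -2.32508683e+01,  7.28847762e-02,
        4.21332358e-02, -4.53568259e-05]), 'eef_pos': array([143.13526239, 556.41065097, 186.91443306]), 'ee_rot': array([ 1.25540843e-01,  9.92088144e-01, -7.75752939e-04, -9.90684734e-05]), 'contact_force': array([ 1.60009337e-01,  1.03618360e-04, -2.95937718e-01]), 'ft_torque': array([-0.02533142,  0.03671117, -0.00288223]), 'opening': 1.0008838934975552}
```

View pics/scene0.png

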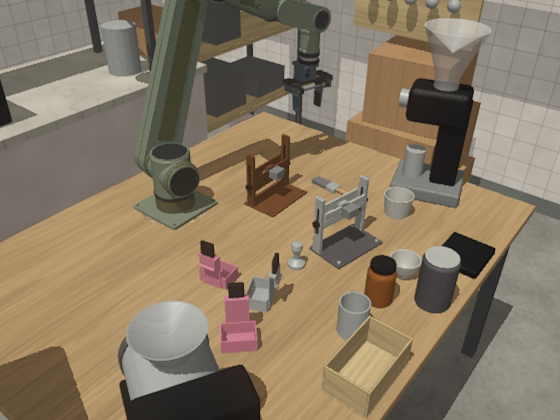

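View pics/top0.png

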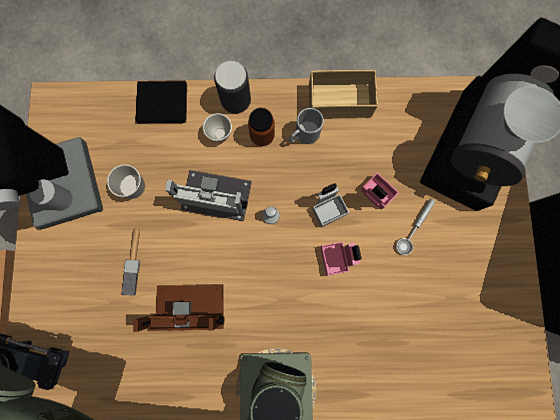

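Top view: steel carrier has tray at (330,209) and fin at (328,190). The grey stand has posts at about (172,188) and (240,200). I'll enlarge both in one composite.

Run:
```python
from h import *
t=load("top0")["img"];s=load("scene0")["img"]
f=lambda im,x,y,w,h:cv2.resize(im[y:y+h,x:x+w],(400,300),interpolation=cv2.INTER_CUBIC)
a=np.vstack([np.hstack([f(t,160,157,100,75),f(t,295,170,80,60)]),np.hstack([f(s,295,172,100,75+0),f(s,230,245,80,60)])])
cv2.imwrite("pics/comp.png",a[:,:,::-1])
```

```text
(no output)
```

View pics/comp.png

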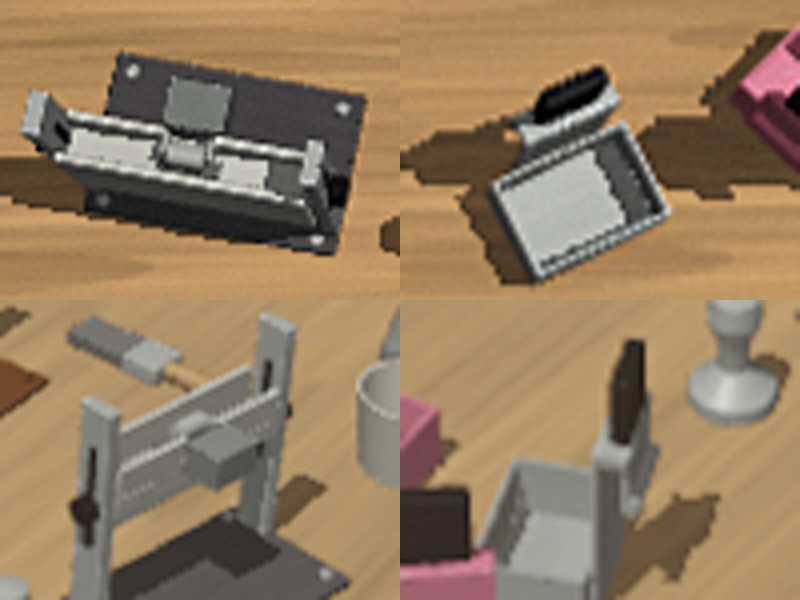

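The stand's front faces the robot and the roller bracket is on the far side (+x). The carrier's hook also points roughly +x. Next I'll compute the poses.

Run:
```python
from h import *
t=load("top0");s=load("scene0")
T=lambda a,b:(160+a/4,157+b/4); U=lambda a,b:(295+(a-400)/5,170+b/5)
S=lambda a,b:(295+a/4,172+(b-300)/4); V=lambda a,b:(230+(a-400)/5,245+(b-300)/5)
c=[onz(t,*U(*p),40)[:2] for p in[(493,187),(623,127),(670,210),(537,283)]]
print("tray",np.mean(c,0)); 
for i in range(4): d=c[(i+1)%4]-c[i];print(np.linalg.norm(d),np.degrees(np.arctan2(d[1],d[0])))
print("fin",onz(t,*U(572,90),160), tri([ray(t,*U(572,90)),ray(s,*V(635,348))]))
L=onz(t,*T(38,103),200);R=onz(t,*T(316,148),200)
L2=tri([ray(t,*T(38,103)),ray(s,*S(277,323))]);R2=tri([ray(t,*T(316,148)),ray(s,*S(100,405))])
print(L,L2,R,R2);d=(L-R);print(np.hypot(*d[:2]),np.degrees(np.arctan2(d[1],d[0]))-90,(L+R)/2)
s0=robot.get_state();print(s0["q"])
```

```text
tray [ 519.09417711 -173.03856759]
87.87412595926826 -65.72614563217816
57.94679960802119 -153.03876077589032
92.54966630506622 118.01432417122513
63.945013376264356 22.69535205429872
fin [ 559.3574537 -153.4395973  160.       ] [ 559.6593927  -151.69287546  164.26742494]
[569.65881052 276.21741082 200.        ] [566.46507401 273.30452546 203.4922623 ] [536.591692    91.34898446 200.        ] [531.94061979  88.18428313 207.53799875]
187.80247439931773 -10.141159870179678 [553.12525126 183.78319764 200.        ]
[ 1.29900898e+00  3.20241403e-01  1.56551128e+00 -3.10661843e-05
  1.25740380e+00 -2.00317335e-02]
```

Request:
servo_tool:
  travel:
    - [0,0,4]
    - [1,-2,8]
    - [4,-7,9]
    - [7,-12,9]
    - [10,-17,9]
    - [13,-22,9]
    - [16,-27,9]
    - [19,-32,9]
    - [22,-37.5,9]
    - [25,-43,9]
    - [28,-48,9]
    - [31,-53,9]
    - [34,-58,9]
    - [37,-63,9]
    - [39.5,-67.5,9]
    - [41.6,-70.9,9]
    - [41.6,-70.9,9]
    - [41.6,-70.9,9]
  angular:
    - [0,0,0]
    - [0,0,0]
    - [0,0,-0.06]
    - [0,0,-0.12]
    - [0,0,-0.18]
    - [0,0,-0.25]
    - [0,0,-0.31]
    - [0,0,-0.37]
    - [0,0,-0.43]
    - [0,0,-0.5]
    - [0,0,-0.56]
    - [0,0,-0.62]
    - [0,0,-0.68]
    - [0,0,-0.75]
    - [0,0,-0.8]
    - [0,0,-0.866]
    - [0,0,-0.866]
    - [0,0,-0.866]

```text
time: 2.35
eef_pos: [558.6, -152.0, 276.4]
ee_rot: [0.53, 0.848, -0.001, -0.001]
contact_force: [0.4, 0.5, 0.6]
opening: 1.0
```

Run:
```python
from h import *
c=snap("wrist","w1");s=robot.get_state();print(s["time"],s["q"],s["eef_pos"],s["ee_rot"],s["contact_force"])
print(ray(c,280,210)); print(proj(c,[559.4,-153.4,160]),proj(c,[519,-173,40]))
```

```text
2.4 [-2.84625800e-01  2.86809531e-01  1.38995650e+00 -6.36361131e-04
  1.46694979e+00 -7.38610849e-01] [ 558.52745042 -151.66462514  276.79929138] [ 5.29806110e-01  8.48118069e-01 -5.91668965e-04 -9.36491492e-04] [0.15199433 0.01712405 0.60466129]
(array([523.36900502, -79.41812063, 473.2802813 ]), array([ 0.12503492, -0.26355482, -0.95650673]))
[281.07022539 196.1769815 ] [244.96997553 171.54918432]
```

View pics/w1.png

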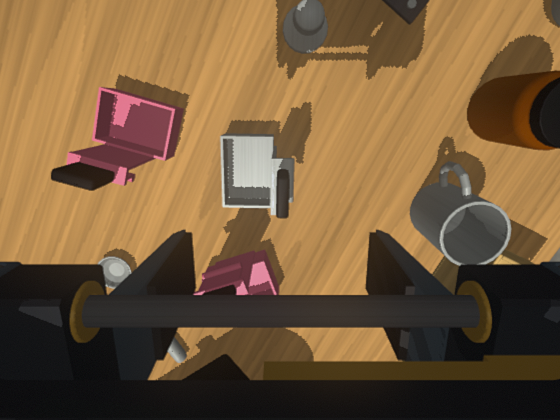

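The wrist view shows the fin at about (282,193) and the tray at (250,171), close to the predicted (281,196) and (245,172). I'll refine with a mask.

Run:
```python
from h import *
c=load("w1");im=c["img"].astype(int)
m=(im.sum(2)<150);m[:,:262]=0;m[:,302:]=0;m[:150]=0;m[225:]=0
n,l,st,ce=cv2.connectedComponentsWithStats(m.astype(np.uint8))
i=1+np.argmax(st[1:,4]);print(st[i],ce[i])
for v in range(165,220,3):
    x=np.where(l[v]==i)[0]; print(v,x.min() if len(x) else None,x.max() if len(x) else None,[int(k) for k in im[v,270:296,:].sum(1)])
# predicted fin top corners / foot corners
for y in(25,26,28):
  a=np.radians(y);X=np.array([np.cos(a),np.sin(a)]);Y=np.array([-X[1],X[0]])
  print(y,[[proj(c,[*(np.array([559.4,-153.4])+sx*6*X+sy*20*Y),z]).round(1).tolist() for sx in(-1,1) for sy in(-1,1)] for z in(160,116)])
```

```text
[278 170  11  20  98] [283.25510204 175.42857143]
165 None None [578, 569, 583, 557, 552, 560, 571, 581, 565, 473, 295, 286, 291, 289, 298, 300, 301, 301, 304, 300, 296, 287, 273, 276, 347, 418]
168 None None [579, 580, 611, 569, 548, 562, 578, 591, 579, 540, 495, 297, 274, 275, 282, 286, 298, 304, 305, 300, 297, 290, 275, 276, 347, 423]
171 278 287 [580, 578, 597, 562, 552, 574, 541, 307, 123, 120, 136, 138, 139, 139, 142, 136, 133, 146, 226, 308, 299, 287, 269, 276, 356, 434]
174 278 287 [579, 591, 654, 632, 565, 580, 534, 188, 117, 136, 141, 143, 141, 141, 140, 139, 138, 134, 170, 258, 300, 288, 270, 292, 391, 436]
177 278 287 [582, 593, 653, 645, 598, 556, 423, 156, 126, 143, 141, 144, 144, 143, 143, 143, 141, 134, 153, 231, 300, 289, 267, 293, 385, 422]
180 288 288 [585, 600, 658, 637, 561, 562, 418, 166, 154, 187, 191, 188, 184, 178, 176, 168, 168, 154, 146, 210, 298, 290, 266, 276, 361, 419]
183 288 288 [589, 597, 641, 629, 565, 565, 420, 166, 154, 192, 197, 195, 186, 182, 181, 175, 167, 151, 149, 211, 299, 286, 261, 310, 418, 418]
186 288 288 [600, 606, 657, 657, 582, 547, 31
[... 1398 characters left out ...]
8]
216 None None [414, 423, 426, 426, 423, 391, 262, 151, 168, 200, 187, 180, 170, 158, 150, 138, 127, 174, 304, 412, 409, 408, 418, 428, 432, 427]
219 None None [306, 437, 431, 420, 409, 409, 412, 422, 425, 431, 433, 428, 419, 408, 404, 400, 400, 409, 410, 405, 418, 425, 429, 426, 423, 420]
25 [[[274.3, 216.8], [274.8, 174.6], [287.1, 217.0], [288.1, 174.8]], [[275.0, 203.8], [275.6, 166.1], [286.4, 204.0], [287.3, 166.4]]]
26 [[[274.6, 216.9], [274.4, 174.7], [287.5, 216.9], [287.7, 174.7]], [[275.4, 203.9], [275.2, 166.2], [286.8, 203.9], [287.0, 166.3]]]
28 [[[275.4, 217.1], [273.7, 174.9], [288.2, 216.7], [287.0, 174.5]], [[276.0, 204.1], [274.5, 166.5], [287.4, 203.7], [286.3, 166.1]]]
```

Request:
servo_tool:
  travel:
    - [0.3,-0.3,-3]
    - [0.3,-0.3,-7]
    - [0.3,-0.3,-11]
    - [0.3,-0.3,-14]
    - [0.3,-0.3,-15.3]
    - [0.3,-0.3,-15.75]
    - [0.3,-0.3,-15.75]
    - [0.3,-0.3,-15.75]
  angular:
    - [0,0,0]
    - [0,0,0]
    - [0,0,0]
    - [0,0,0]
    - [0,0,0]
    - [0,0,0]
    - [0,0,0]
    - [0,0,0]

```text
time: 3.4
eef_pos: [562.3, -154.8, 120.5]
ee_rot: [0.53, 0.848, -0.0, 0.0]
contact_force: [1.0, 0.0, 0.0]
opening: 0.997
```

Request:
servo_tool:
  travel:
    - [0,0,0]
    - [0,0,0]
    - [0,0,0]
    - [0,0,0]
    - [0,0,0]
    - [0,0,0]
    - [0,0,0]
    - [0,0,0]
  angular:
    - [0,0,0]
    - [0,0,0]
    - [0,0,0]
    - [0,0,0]
    - [0,0,0]
    - [0,0,0]
    - [0,0,0]
    - [0,0,0]
  grip: -1

```text
time: 4.4
eef_pos: [562.3, -154.8, 120.5]
ee_rot: [0.53, 0.848, -0.0, 0.0]
contact_force: [-0.2, -0.3, -0.2]
opening: 0.149
```

Request:
servo_tool:
  travel:
    - [0,0,1.5]
    - [0,0,4]
    - [0,0,7]
    - [0,0,11]
    - [-1,2,14]
    - [-2.5,5,16]
    - [-4,8.5,17]
    - [-6,12,17]
    - [-8,16,17]
    - [-9.2,20,17]
    - [-9.2,24,17]
    - [-9.2,28,17]
    - [-9.2,32,17]
    - [-9.2,34.5,17]
    - [-9.2,35.5,17]
    - [-9.2,35.5,17]
    - [-9.2,35.5,17]
  angular:
    - [0,0,0]
    - [0,0,0]
    - [0,0,0]
    - [0,0,0]
    - [0,0,-0.05]
    - [0,0,-0.12]
    - [0,0,-0.19]
    - [0,0,-0.26]
    - [0,0,-0.33]
    - [0,0,-0.4]
    - [0,0,-0.47]
    - [0,0,-0.54]
    - [0,0,-0.59]
    - [0,0,-0.62]
    - [0,0,-0.63]
    - [0,0,-0.63]
    - [0,0,-0.63]

```text
time: 6.52
eef_pos: [470.3, 199.1, 290.7]
ee_rot: [0.767, 0.642, -0.001, 0.0]
contact_force: [1.0, 0.3, -3.6]
opening: 0.131
```

Run:
```python
from h import *
c=snap("wrist","w2");t=snap("top","top2");s=robot.get_state();print(s["time"],s["q"],s["eef_pos"],s["ee_rot"],s["contact_force"])
s=snap("scene","scene2")
f=lambda im,x,y,w,h:cv2.resize(im[y:y+h,x:x+w],(400,300),interpolation=cv2.INTER_CUBIC)
a=np.vstack([np.hstack([f(c["img"],0,0,560,420),f(t["img"],160,155,120,90)]),np.hstack([f(s["img"],255,132,160,120),f(c["img"],140,0,240,180)])])
cv2.imwrite("pics/comp2.png",a[:,:,::-1])
```

```text
6.625 [ 3.78696760e-01  1.68386773e-01  1.51304152e+00 -7.58941690e-04
  1.46072464e+00  5.55744710e-01] [470.31524849 199.22262096 290.68256672] [ 7.66825243e-01  6.41855767e-01 -3.84068811e-04  2.70594006e-04] [-0.52250342 -0.13392202 -3.46965164]
```

View pics/comp2.png

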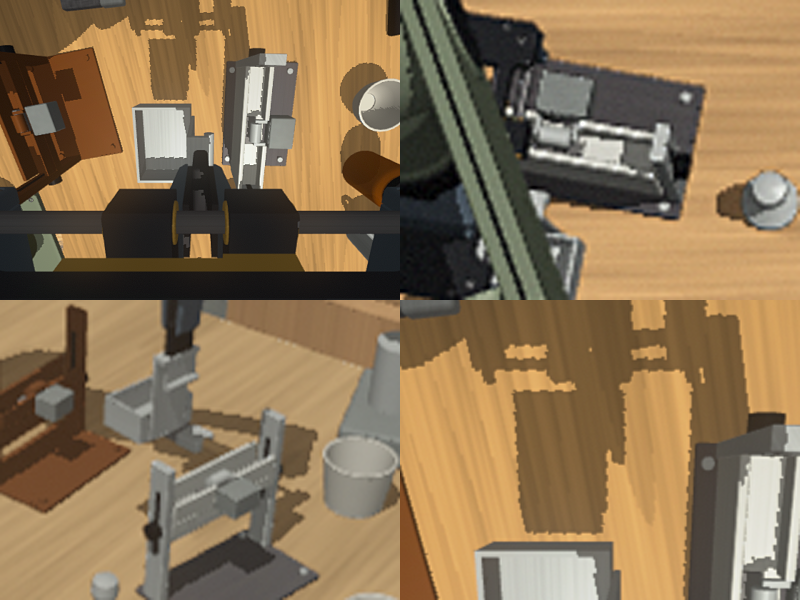

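The grasp is good, with tray and fin aligned to the rail. I'll take a zoomed look at the rail in the wrist view.

Run:
```python
from h import *
c=load("w2");im=c["img"][60:280,300:430]
a=cv2.rotate(cv2.resize(im,None,fx=3.6,fy=3.6,interpolation=cv2.INTER_CUBIC),cv2.ROTATE_90_CLOCKWISE)
cv2.imwrite("pics/rail.png",a[:,:,::-1]);print(a.shape)
for p in([569.7,276.2,200],[536.6,91.3,200],[553.1,183.8,200]):print(proj(c,p))
o,d=ray(c,280,210);print(o,d)
```

```text
(468, 792, 3)
[390.69493098  84.76341894]
[372.39895332 300.21663001]
[380.66409453 202.07822589]
[483.80999534 278.9250681  487.31375599] [-0.05233162 -0.28969601 -0.95568699]
```

View pics/rail.png

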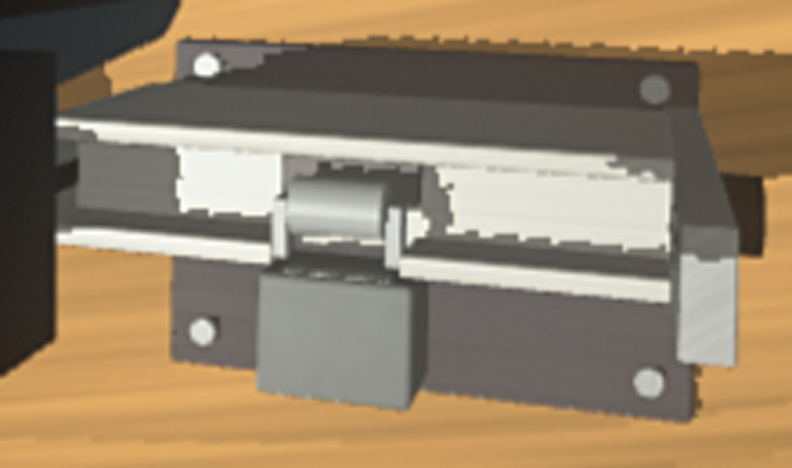

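```bash
cat > est.py <<'E'
from h import *
c=load("w2");t=load("top0");s=load("scene0")
P=lambda X,Y:(300+Y/3.6,60+(792-X)/3.6)
T=lambda a,b:(160+a/4,157+b/4); S=lambda a,b:(295+a/4,172+(b-300)/4)
lf=[P(80,119),P(640,160)]; wb=[P(100,246),P(640,300)]
for h in range(125,190,10):
    A,B=[onz(c,*p,h)[:2] for p in lf];C,D=[onz(c,*p,h-6)[:2] for p in wb]
    e=(B-A)/np.linalg.norm(B-A);n=np.array([e[1],-e[0]])
    print(h,A.round(1),B.round(1),"yaw",round(np.degrees(np.arctan2(e[1],e[0]))-90,2),"width",((C-A)@n).round(1),((D-A)@n).round(1))
# post top quad
q=[onz(c,*P(*p),200)[:2] for p in[(679,255),(737,258),(737,365),(679,360)]];print("postL",np.mean(q,0),[np.linalg.norm(q[i]-q[i-1]).round(1) for i in range(4)])
# two-view left end of the lip/wall: plane intersections: line dir e with yaw -10.1
a=np.radians(-10.1);e=np.array([-np.sin(a),np.cos(a),0])
o1,d1=ray(c,*P(400,143));n1=np.cross(d1,e)
# top0 lip front edge (comp px) and scene lip
o2,d2=ray(t,*T(180,172));n2=np.cross(d2,e)
print("lip front 2view (x,z at y=184):",np.linalg.solve(np.array([n1,n2,[0,1,0]]),[n1@o1,n2@o2,184]))
E
python3 est.py
```

```text
125 [512.6 103.7] [545.9 267.2] yaw -11.52 width 40.5 39.9
135 [511.8 108.5] [544.2 267.5] yaw -11.52 width 39.4 38.9
145 [511.  113.3] [542.5 267.9] yaw -11.52 width 38.3 37.8
155 [510.2 118.2] [540.7 268.2] yaw -11.52 width 37.3 36.8
165 [509.4 123. ] [539.  268.5] yaw -11.52 width 36.2 35.7
175 [508.6 127.8] [537.3 268.8] yaw -11.52 width 35.1 34.7
185 [507.8 132.7] [535.6 269.2] yaw -11.52 width 34.1 33.6
postL [566.20978501 277.84278863] [np.float64(22.6), np.float64(11.7), np.float64(22.7), np.float64(11.7)]
lip front 2view (x,z at y=184): [423.25106214 184.         739.682354  ]
```

```bash
cat > est2.py <<'E'
from h import *
c=load("w2");im=c["img"].astype(float);sat=im.max(2)-im.min(2);g=im.mean(2)
L=[]
for v in range(155,245,4):
    r=sat[v,170:215];k=np.argmax(-(np.diff(r)));L.append((v,170+k+.5,round(-np.diff(r)[k])))
print("tray left",[(a,b) for a,b,_ in L])
M=[]
for v in range(95,235,5):
    r=g[v,318:365];k=np.argmax(np.diff(r));M.append((v,318+k+.5))
print("lip front",M)
U=[]
for u in range(190,270,6):
    r=sat[130:175,u];k=np.argmax(-np.diff(r));U.append((u,130+k+.5))
print("tray top",U)
E
python3 est2.py
```

```text
tray left [(155, np.float64(184.5)), (159, np.float64(184.5)), (163, np.float64(185.5)), (167, np.float64(185.5)), (171, np.float64(185.5)), (175, np.float64(186.5)), (179, np.float64(186.5)), (183, np.float64(186.5)), (187, np.float64(186.5)), (191, np.float64(187.5)), (195, np.float64(187.5)), (199, np.float64(187.5)), (203, np.float64(188.5)), (207, np.float64(188.5)), (211, np.float64(188.5)), (215, np.float64(189.5)), (219, np.float64(189.5)), (223, np.float64(189.5)), (227, np.float64(189.5)), (231, np.float64(190.5)), (235, np.float64(190.5)), (239, np.float64(190.5)), (243, np.float64(191.5))]
lip front [(95, np.float64(350.5)), (100, np.float64(347.5)), (105, np.float64(348.5)), (110, np.float64(342.5)), (115, np.float64(342.5)), (120, np.float64(342.5)), (125, np.float64(341.5)), (130, np.float64(341.5)), (135, np.float64(341.5)), (140, np.float64(340.5)), (145, np.float64(340.5)), (150, np.float64(340.5)), (155, np.float64(362.5)), (160, np.float64(339.5)), (165, np.float64(339.5)), (170, np.float64(357.5)), (175, np.float64(338.5)), (180, np.float64(338.5)), (185, np.float64(337.5)), (190, np.float64(337.5)), (195, np.float64(337.5)), (200, np.float64(336.5)), (205, np.float64(336.5)), (210, np.float64(336.5)), (215, np.float64(335.5)), (220, np.float64(335.5)), (225, np.float64(335.5)), (230, np.float64(349.5))]
tray top [(190, np.float64(147.5)), (196, np.float64(144.5)), (202, np.float64(144.5)), (208, np.float64(144.5)), (214, np.float64(144.5)), (220, np.float64(144.5)), (226, np.float64(144.5)), (232, np.float64(144.5)), (238, np.float64(144.5)), (244, np.float64(144.5)), (250, np.float64(144.5)), (256, np.float64(144.5)), (262, np.float64(144.5)), (268, np.float64(161.5))]
```

Run:
```python
from h import *
c=load("w2")
yaw=lambda A,B:np.degrees(np.arctan2((B-A)[1],(B-A)[0]))-90
A=onz(c,191.2,243,210)[:2];B=onz(c,184.6,156,210)[:2];print("tray",A,B,yaw(A,B),np.linalg.norm(A-B))
C=onz(c,190,145,210)[:2];D=onz(c,265,145,210)[:2];print("tray top edge dir",yaw(C,D)+90,np.linalg.norm(D-C),C,D)
for h in(130,145,160):
    A=onz(c,335.3,224,h)[:2];B=onz(c,342.6,111,h)[:2];print(h,A,B,yaw(A,B))
```

```text
tray [389.62782455 179.30396676] [402.62213392 251.72053269] -10.172800615897089 73.57316832549712
tray top edge dir -10.103526620175856 58.4149155748285 [408.91699945 259.30814561] [466.42603895 249.06057334]
130 [519.80433052 144.77489163] [542.23201199 259.51572422] -11.059808214661544
145 [518.2932915  150.40650422] [539.77946088 260.33052676] -11.059808214661516
160 [516.78225248 156.03811681] [537.32690977 261.14532931] -11.059808214661544
```

Request:
servo_tool:
  travel:
    - [1.5,-0.3,0]
    - [3,-0.6,0]
    - [4.5,-0.9,0]
    - [5.6,-1.1,0]
    - [6.1,-1.2,0]
    - [6.1,-1.2,0]
    - [6.1,-1.2,0]
  angular:
    - [0,0,-0.015]
    - [0,0,-0.015]
    - [0,0,-0.015]
    - [0,0,-0.015]
    - [0,0,-0.015]
    - [0,0,-0.015]
    - [0,0,-0.015]

```text
time: 7.55
eef_pos: [531.0, 187.4, 290.8]
ee_rot: [0.772, 0.636, -0.0, 0.0]
contact_force: [-0.8, 0.2, -2.8]
opening: 0.129
```

Run:
```python
from h import *
c=snap("wrist","w3");s=robot.get_state();print(s["time"],s["eef_pos"],s["ee_rot"],s["contact_force"]);print(ray(c,280,210))
for h in (130,145,160):print(h,proj(c,[535,240,h]))
im=c["img"][60:280,180:400]
a=cv2.rotate(cv2.resize(im,None,fx=2.7,fy=2.7,interpolation=cv2.INTER_CUBIC),cv2.ROTATE_90_CLOCKWISE)
cv2.imwrite("pics/rail3.png",a[:,:,::-1]);print(a.shape)
```

```text
7.6 [530.92600313 187.44418715 290.82131288] [ 7.71508384e-01  6.36219048e-01 -3.41287156e-04  1.41536821e-04] [ 0.18292807  1.07311839 -2.9037988 ]
(array([545.73666824, 266.8626945 , 487.41994081]), array([-0.05694658, -0.28832866, -0.95583663]))
130 [274.90547975 131.57547462]
145 [274.67170619 132.85120715]
160 [274.41704969 134.24090056]
(594, 594, 3)
```

View pics/rail3.png

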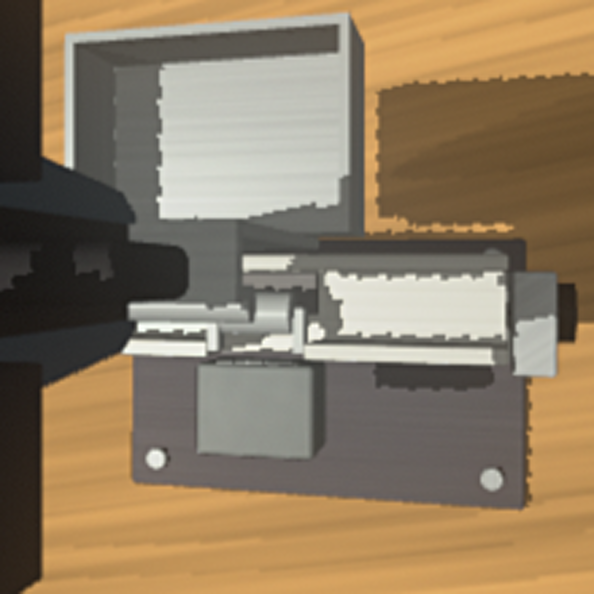

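The lip's front edge now lies almost under the camera (Y≈256, u≈275), so its x hardly depends on height.

```bash
cat > est3.py <<'E'
from h import *
c=load("w3");im=c["img"].astype(float);g=im.mean(2)
P=lambda X,Y:(180+Y/2.7,60+(594-X)/2.7)
s=np.load("pics/w3.npy",allow_pickle=True)
q=[0.771508,0.636219];yaw=2*np.degrees(np.arctan2(q[1],q[0]))-90;print("tool yaw",yaw)
a=np.radians(-11.0);n=np.array([np.cos(a),np.sin(a)]);e=np.array([-n[1],n[0]])
T=np.array([530.93,187.44]);print("tcp n,s",T@n,T@e)
for v in (95,105,115,125,135,145,155,165,172,178,184): print(v,[int(k) for k in g[v,266:290]],'|',[int(k) for k in g[v,302:320]])
for h in(130,145,160):
    A=onz(c,*P(260,255.5),h)[:2];B=onz(c,*P(490,255.5),h)[:2];W=onz(c,*P(400,362),h-6)[:2];I=onz(c,*P(270,325),h-5)[:2];r1=onz(c,*P(256,310),h-8)[:2];r2=onz(c,*P(290,310),h-8)[:2]
    print(h,"lip n",A@n,B@n,"wall n",W@n,"roller s",r1@e,r2@e)
q=[onz(c,*P(*p),200)[:2] for p in[(513,320),(555,318),(555,376),(513,374)]];q=np.mean(q,0);print("postL",q@n,q@e, "mid s",q@e-94)
E
python3 est3.py
```

```text
tool yaw -10.979054345041021
tcp n,s 485.4100824144886 285.3024191806991
95 [93, 88, 75, 56, 57, 60, 72, 96, 98, 108, 110, 112, 112, 104, 140, 204, 151, 143, 141, 166, 213, 211, 213, 214] | [217, 193, 115, 111, 112, 91, 81, 100, 117, 115, 114, 115, 112, 96, 94, 98, 99, 99]
105 [89, 89, 75, 58, 58, 60, 59, 66, 90, 109, 111, 113, 114, 107, 101, 123, 171, 216, 218, 215, 213, 211, 215, 216] | [216, 211, 205, 190, 114, 79, 117, 195, 217, 213, 215, 220, 197, 83, 57, 63, 65, 64]
115 [92, 88, 77, 58, 60, 60, 61, 66, 91, 109, 113, 114, 114, 107, 102, 111, 112, 150, 219, 218, 215, 213, 216, 217] | [218, 198, 125, 119, 104, 75, 127, 209, 216, 215, 216, 220, 193, 75, 57, 63, 64, 64]
125 [90, 84, 74, 59, 61, 62, 62, 69, 92, 110, 112, 114, 114, 107, 100, 120, 149, 175, 218, 219, 216, 215, 218, 219] | [219, 220, 191, 117, 94, 82, 143, 220, 218, 217, 221, 214, 135, 64, 60, 64, 65, 64]
135 [87, 87, 82, 61, 62, 64, 63, 70, 92, 110, 113, 115, 115, 109, 101, 108, 113, 157, 222, 221, 218, 217, 220, 220] | [203, 124, 115, 106, 88, 95, 165, 224, 219, 218, 223, 207, 92, 57, 61, 63, 65, 66]
145 [83, 86, 81, 
[... 928 characters left out ...]
 213, 233, 233, 234, 234, 199, 113, 98, 86, 75, 106, 113, 130, 148, 146, 145]
184 [87, 87, 83, 78, 79, 79, 78, 71, 132, 206, 218, 221, 225, 194, 109, 108, 133, 134, 135, 138, 125, 81, 103, 128] | [142, 122, 109, 105, 106, 162, 243, 218, 114, 98, 85, 94, 135, 103, 134, 150, 148, 146]
130 lip n 478.88879809781747 479.2290098516793 wall n 518.846070424381 roller s 281.2655904598092 294.8065769741081
145 lip n 479.1364625593558 479.46239649677466 wall n 517.4404269515107 roller s 284.7475658795334 297.7327130018638
160 lip n 479.3841270208938 479.69578314187004 wall n 516.0347834786406 roller s 288.2295412992577 300.65884902961943
postL 506.4180481774394 380.4527256270881 mid s 286.4527256270881
```

Request:
servo_tool:
  travel:
    - [-0.1,0,-1.5]
    - [-0.1,0,-3]
    - [-0.1,0,-4.5]
    - [-0.1,0,-6]
    - [-0.1,0,-7]
    - [-0.1,0,-7]
    - [-0.1,0,-7]
  angular:
    - [0,0,0]
    - [0,0,0]
    - [0,0,0]
    - [0,0,0]
    - [0,0,0]
    - [0,0,0]
    - [0,0,0]

```text
time: 8.48
eef_pos: [530.4, 187.6, 221.3]
ee_rot: [0.772, 0.636, 0.0, 0.0]
contact_force: [0.1, -0.3, -2.2]
opening: 0.131
```

Run:
```python
from h import *
w=snap("wrist","w4");c=snap("scene","scene4");s=robot.get_state();print(s["eef_pos"],s["contact_force"],s["ft_torque"])
a=cv2.resize(c["img"][165:265,290:400],(600,545),interpolation=cv2.INTER_CUBIC);cv2.imwrite("pics/s4.png",a[:,:,::-1])
```

```text
[530.4260466  187.56090118 221.56224612] [ 0.09237555 -0.37322961 -3.33106154] [-0.17234012  0.00433808  0.00955202]
```

View pics/s4.png

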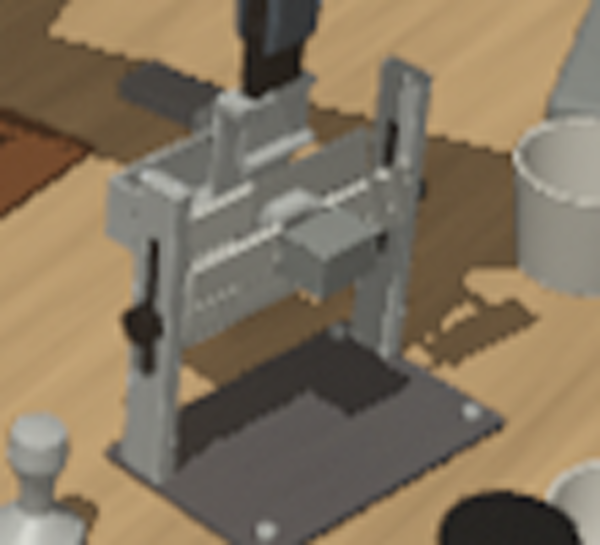

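The hook hangs above the channel with the lip below it. I'll descend slowly and read the force as it goes.

Request:
servo_tool:
  travel:
    - [0,0,-0.3]
    - [0,0,-0.6]
    - [0,0,-0.9]
    - [0,0,-1.2]
    - [0,0,-1.5]
    - [0,0,-1.8]
    - [0,0,-1.8]
  angular:
    - [0,0,0]
    - [0,0,0]
    - [0,0,0]
    - [0,0,0]
    - [0,0,0]
    - [0,0,0]
    - [0,0,0]

```text
time: 9.45
eef_pos: [530.2, 187.5, 203.2]
ee_rot: [0.772, 0.636, 0.0, 0.0]
contact_force: [-0.1, 0.2, -2.4]
opening: 0.127
```

Request:
servo_tool:
  travel:
    - [0,0,-0.15]
    - [0,0,-0.3]
    - [0,0,-0.45]
    - [0,0,-0.6]
    - [0,0,-0.6]
  angular:
    - [0,0,0]
    - [0,0,0]
    - [0,0,0]
    - [0,0,0]
    - [0,0,0]

```text
time: 10.07
eef_pos: [530.1, 187.5, 197.0]
ee_rot: [0.772, 0.636, -0.0, 0.0]
contact_force: [0.4, -0.5, -3.3]
opening: 0.131
```

Request:
servo_tool:
  travel:
    - [0,0,-0.1]
    - [0,0,-0.2]
    - [0,0,-0.3]
    - [0,0,-0.3]
  angular:
    - [0,0,0]
    - [0,0,0]
    - [0,0,0]
    - [0,0,0]

```text
time: 10.58
eef_pos: [529.2, 187.7, 194.1]
ee_rot: [0.772, 0.636, -0.001, -0.0]
contact_force: [-3.4, 0.5, 0.6]
opening: 0.133
```

Contact is pushing the tool −x and up, so this is the roller, as expected. I'll lean 1 mm towards the lip and keep lowering in small steps.

Request:
servo_tool:
  travel:
    - [-0.1,0.02,0]
    - [-0.1,0.02,-0.05]
    - [-0.1,0.02,-0.1]
    - [-0.1,0.02,-0.1]
  angular:
    - [0,0,0]
    - [0,0,0]
    - [0,0,0]
    - [0,0,0]

```text
time: 11.08
eef_pos: [528.0, 187.9, 193.0]
ee_rot: [0.772, 0.636, -0.001, -0.001]
contact_force: [-2.8, 0.1, -1.8]
opening: 0.129
```

Request:
servo_tool:
  travel:
    - [0,0,-0.05]
    - [0,0,-0.1]
    - [0,0,-0.15]
    - [0,0,-0.15]
  angular:
    - [0,0,0]
    - [0,0,0]
    - [0,0,0]
    - [0,0,0]

```text
time: 11.58
eef_pos: [528.0, 188.0, 192.3]
ee_rot: [0.772, 0.636, -0.001, -0.001]
contact_force: [-3.1, -0.3, 4.8]
opening: 0.128
```

Request:
servo_tool:
  travel:
    - [0,0,-0.1]
    - [0,0,-0.15]
    - [0,0,-0.2]
    - [0,0,-0.2]
  angular:
    - [0,0,0]
    - [0,0,0]
    - [0,0,0]
    - [0,0,0]

```text
time: 12.08
eef_pos: [528.0, 188.0, 191.3]
ee_rot: [0.772, 0.636, -0.0, -0.0]
contact_force: [-4.5, 0.8, 4.9]
opening: 0.128
```

Request:
servo_tool:
  travel:
    - [0,0,-0.1]
    - [0,0,-0.2]
    - [0,0,-0.25]
    - [0,0,-0.25]
  angular:
    - [0,0,0]
    - [0,0,0]
    - [0,0,0]
    - [0,0,0]

```text
time: 12.58
eef_pos: [527.9, 188.0, 189.7]
ee_rot: [0.772, 0.636, 0.0, -0.0]
contact_force: [-3.7, 0.5, 5.2]
opening: 0.13
```

Request:
servo_tool:
  travel:
    - [0,0,-0.1]
    - [0,0,-0.2]
    - [0,0,-0.25]
    - [0,0,-0.25]
  angular:
    - [0,0,0]
    - [0,0,0]
    - [0,0,0]
    - [0,0,0]

```text
time: 13.08
eef_pos: [527.9, 188.0, 187.9]
ee_rot: [0.772, 0.636, 0.0, -0.0]
contact_force: [-2.9, -0.4, 4.9]
opening: 0.13
```

Request:
servo_tool:
  travel:
    - [0,0,-0.1]
    - [0,0,-0.2]
    - [0,0,-0.3]
    - [0,0,-0.3]
  angular:
    - [0,0,0]
    - [0,0,0]
    - [0,0,0]
    - [0,0,0]

```text
time: 13.58
eef_pos: [527.9, 187.9, 184.5]
ee_rot: [0.772, 0.636, 0.0, -0.0]
contact_force: [-4.0, -0.1, 1.9]
opening: 0.13
```

Request:
servo_tool:
  travel:
    - [0,0,-0.1]
    - [0,0,-0.2]
    - [0,0,-0.3]
    - [0,0,-0.3]
  angular:
    - [0,0,0]
    - [0,0,0]
    - [0,0,0]
    - [0,0,0]

```text
time: 14.08
eef_pos: [527.8, 187.9, 180.7]
ee_rot: [0.772, 0.636, -0.0, -0.001]
contact_force: [-1.5, 0.6, -3.8]
opening: 0.129
```

It's past the roller and running free. I'll go on to the floor, which should be about 12–15 mm lower.

Request:
servo_tool:
  travel:
    - [0,0,-0.2]
    - [0,0,-0.4]
    - [0,0,-0.6]
    - [0,0,-0.8]
    - [0,0,-0.8]
  angular:
    - [0,0,0]
    - [0,0,0]
    - [0,0,0]
    - [0,0,0]
    - [0,0,0]

```text
time: 14.7
eef_pos: [528.1, 187.8, 172.7]
ee_rot: [0.772, 0.636, 0.0, -0.0]
contact_force: [-0.6, -0.1, -2.2]
opening: 0.131
```

Request:
servo_tool:
  travel:
    - [0,0,-0.1]
    - [0,0,-0.2]
    - [0,0,-0.3]
    - [0,0,-0.3]
  angular:
    - [0,0,0]
    - [0,0,0]
    - [0,0,0]
    - [0,0,0]

```text
time: 15.2
eef_pos: [528.4, 187.9, 171.2]
ee_rot: [0.772, 0.636, 0.001, 0.0]
contact_force: [-2.2, -1.0, 5.3]
opening: 0.127
```

The tip is 124.7 mm up, which agrees with the roller geometry for the floor. I'll press to about 13 N.

Request:
servo_tool:
  travel:
    - [0,0,-0.2]
    - [0,0,-0.25]
    - [0,0,-0.25]
    - [0,0,-0.25]
  angular:
    - [0,0,0]
    - [0,0,0]
    - [0,0,0]
    - [0,0,0]

```text
time: 15.7
eef_pos: [528.5, 188.0, 171.2]
ee_rot: [0.772, 0.636, 0.002, 0.001]
contact_force: [-3.2, -0.4, 9.5]
opening: 0.127
```

Request:
servo_tool:
  travel:
    - [0,0,-0.25]
    - [0,0,-0.25]
    - [0,0,-0.1]
    - [0,0,0]
    - [0,0,0]
  angular:
    - [0,0,0]
    - [0,0,0]
    - [0,0,0]
    - [0,0,0]
    - [0,0,0]

```text
time: 16.32
eef_pos: [528.4, 187.9, 171.3]
ee_rot: [0.772, 0.636, 0.002, 0.0]
contact_force: [-1.9, -0.5, 3.7]
opening: 0.127
```

Request:
servo_tool:
  travel:
    - [0,0,0]
    - [0,0,0]
    - [0,0,0]
    - [0,0,0]
    - [0,0,0]
  angular:
    - [0,0,0]
    - [0,0,0]
    - [0,0,0]
    - [0,0,0]
    - [0,0,0]
  grip: 0.2

```text
time: 16.95
eef_pos: [528.5, 187.9, 171.3]
ee_rot: [0.772, 0.636, 0.002, 0.0]
contact_force: [0.2, -0.4, 0.9]
opening: 0.596
```

Request:
servo_tool:
  travel:
    - [0,0,1]
    - [0,0,3]
    - [0,0,6]
    - [0,0,10]
    - [0,0,14]
    - [0,0,14]
    - [0,0,14]
  angular:
    - [0,0,0]
    - [0,0,0]
    - [0,0,0]
    - [0,0,0]
    - [0,0,0]
    - [0,0,0]
    - [0,0,0]

```text
time: 17.82
eef_pos: [528.1, 187.8, 311.0]
ee_rot: [0.772, 0.636, 0.001, 0.0]
contact_force: [-0.9, -0.2, 0.1]
opening: 0.603
```

Run:
```python
from h import *
w=snap("wrist","w5");c=snap("scene","scene5");s=robot.get_state();print(s["time"],s["eef_pos"],s["contact_force"])
f=lambda im,x,y,w,h:cv2.resize(im[y:y+h,x:x+w],(400,400),interpolation=cv2.INTER_CUBIC)
a=np.hstack([f(c["img"],290,160,110,110),f(w["img"],180,60,220,220)]);cv2.imwrite("pics/s5.png",a[:,:,::-1])
```

```text
17.925 [527.82177469 187.73408216 310.00196188] [-0.16624607  0.00030009  0.00182385]
```

View pics/s5.png

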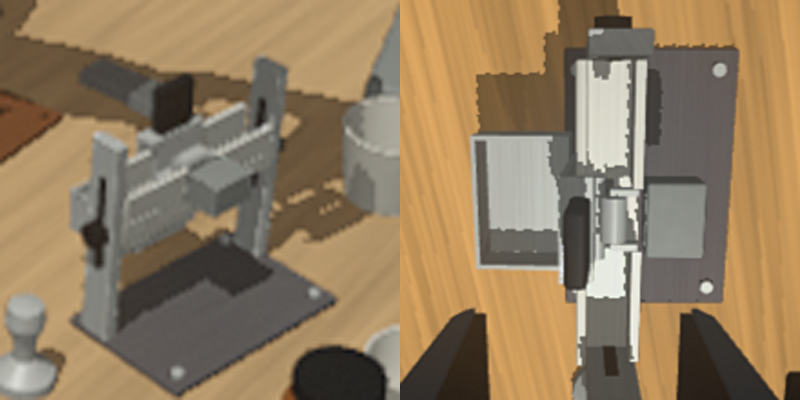

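Run:
```python
from h import *
c=load("w5");g=c["img"].astype(float).mean(2)
a=np.radians(-11);n=np.array([np.cos(a),np.sin(a)]);e=np.array([-n[1],n[0]]);F=np.array([528.4,187.9])
for z in(210,167): print(z,[proj(c,[*(F+i*6*n+j*20*e),z]).round(1).tolist() for i in(-1,1) for j in(-1,1)])
P=lambda X,Y:(180+(X-400)/400*220,60+Y/400*220)
print("fin seen top",P(566,197),P(590,197),P(563,290),P(588,290))
q=[onz(c,*P(*p),200)[:2] for p in[(590,30),(654,28),(654,53),(590,55)]];print("postL s",np.mean(q,0)@e,"fin s",F@e)
r=onz(c,*P(613,222),147)[:2];print("roller s",r@e,"n",r@n,"lip n expect r-~20")
print(g[160:225:4,268:288].astype(int))
```

```text
210 [[274.2, 220.1], [274.0, 175.9], [287.7, 220.1], [288.0, 175.9]]
167 [[274.8, 206.5], [274.7, 167.1], [286.8, 206.5], [287.0, 167.1]]
fin seen top (271.3, 168.35) (284.5, 168.35) (269.65, 219.5) (283.4, 219.5)
postL s 381.15029642075365 fin s 285.27122092678235
roller s 285.92581268001743 n 499.9807714722313 lip n expect r-~20
[[102 102 101 102 103 104 102 103 104 103 102 100 101 130 186 200 200 186
  131 134]
 [ 99 101 100 101 103 104 102 103 104 103 102 101 100 101 136 199 202 187
  131 135]
 [107 100 100 103 105 100  88  66  57  57  60  66  66  98 159 187 195 193
  134 110]
 [100 101 101  98  76  50  50  48  51  51  50  51  50  49  47  48  95 156
  140 152]
 [103 100  74  49  48  51  51  51  51  51  50  50  50  49  47  47  97 157
  142 147]
 [ 97  78  51  51  56  58  59  60  62  64  67  67  62  56  49  48  97 156
  141 155]
 [ 97  77  51  53  57  58  60  60  61  63  65  67  63  55  48  48  97 159
  142 150]
 [103  75  51  53  55  57  60  60  63  64  66  67  62  55  48  48  97 153
  120 127]
 [174  84  47  52  56  57  60  60  62  64  66  69  63  56  48  48  99 153
  116 152]
 [195 166  61  48  54  59  59  61  61  63  68  68  63  56  48  47  98 154
  117 151]
 [200 190  66  46  56  59  59  60  62  65  68  69  63  55  47  48 100 154
  117 153]
 [204 206  72  44  55  58  59  61  62  66  68  70  64  56  46  47 104 163
  147 216]
 [231 220  74  44  54  59  58  60  64  65  69  71  64  54  43  62 138 202
  188 231]
 [209 188  65  44  55  57  60  61  65  67  70  71  64  51  52 128 217 209
  203 230]
 [171 154  66  45  54  57  60  63  65  68  70  71  60  50 116 209 230 226
  228 229]
 [156 159 145  94 104 107 127 179 203 181 223 227 228 212 196 233 232 231
  230 229]
 [156 157 144  98 102 105 106 101 110 168 221 220 224 210 132  99 100 100
  103 115]]
```

The fin top leans about 4 mm towards the tray, or about 0.05 rad, which is well inside 0.15. The sideways error is 1–2 mm. Handing in.

```bash
python3 -c "
from cell import robot
print(robot.job_done())"
```

```text
the job is handed in; nothing more can be done
None
```

The carrier is hanging on the rail behind the lip, let go, and the job is handed in at about 18 s of the 64 s allowed. The hand-in reports no verdict, so these are my own readings.

- **Pick-up:** I gripped the steel carrier by its fin, lifted it clear of the bench and lowered the hook behind the lip in the middle of the rail.
- **Pressing home:** The roller gave way at about 8 N. The hook then ran free and stopped hard with its tip 125 mm above the bench, which agrees with where the roller first touched. I held it there at about 12 N, and no reading came near 35 N.
- **Release:** I eased off, opened the fingers and backed the arm off upwards. The wrist force read about zero afterwards.

**Last checks:**
- **Centring:** the carrier is within about 2 mm of the rail's middle.
- **Hook depth:** just before release, the tip was about 12 mm behind the rail's front face.
- **Upright:** the carrier leans about 0.05 rad towards the tray, inside the 0.15 allowed.
- **Bystanders:** I did not re-measure them, but the arm showed no unexpected contact.

**Not confirmed:**
- **Treadle:** I could not see it directly. I take it to be down from the hard stop and the carrier's weight.
- **Height estimates:** one attempt to get the rail's height from two camera views failed because the sight lines were nearly parallel. The height from the rail's apparent width put the floor at 115–118 mm, against 125 mm felt, and I went by feel.

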